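# Fetch the matching bearer over the ledge rail

### The job

A panel is to be glued up on two equal bearers, and only one of them lies on the plywood board. From the three blocks on the low ledge take the one that matches it: lift it straight up until it is above the ledge's front rail, draw it forward over the rail until it is clear of the ledge, and lay it flat in the pencilled outline on the board, along the outline. Leave the other two blocks and the bearer on the board where they are.

Things in the scene. Friction and masses are not known exactly. Their poses are not given: they have to be found in the camera images.
- ledge: Fixed low plywood ledge, open above, 422 (y) x 228 mm (x). Origin: centre of its footprint on the table; -x points forward, over the rail. Blocks lie on its board, 50 mm above the origin, from x = -100 to +100. Wooden front rail: x = -114 to -100, top 83 mm above the origin (33 above the board). Back panel 95 mm high; end panels, inner faces at y = +-195, 90 mm high.
- spare_bearer_centre (a point): The block to fetch: sawn offcut 45 x 160 x 32 mm high (x, y, z), the same as the bearer on the board, one of three lying side by side on the ledge, lengths front to back, in any order, at least 40 mm free on each side. Point: its centre, 16 mm above its underside; y is its long axis, z up. Weight 0.10 to 0.19 kg.
- flat_block_centre (a point): Another block on the ledge, flatter and shorter, 55 x 130 x 22 mm high. Point: its centre.
- high_block_centre (a point): Another block on the ledge, short and high, 60 x 90 x 45 mm high. Point: its centre.
- laid_bearer_centre (a point): The bearer that already lies on the plywood board, 45 x 160 x 32 mm high, loose. Point: its centre, half-way up; y is its long axis.
- outline: Dark pencilled rectangle 176 x 61 mm (x, y) on the 18 mm thick, 240 x 260 mm, fixed plywood board on the table; it lies beside the laid bearer, on either side of it, 110 mm from centre to centre, and parallel to it. Origin: its centre, on the board's top; x is its long axis, z up.

How it is judged:
On the way, in this order (a step that is already met when the one before it is completed fails the run):
1. the matching block is lifted above the rail while it is still over the ledge (z of spare_bearer_centre in the frame of ledge above 0.101 m and x of spare_bearer_centre in the frame of ledge above -0.06 m), for 0.1 s.
2. the matching block is drawn forward over the rail, between the ledge's ends, its centre 16 mm or more in front of the rail (x of spare_bearer_centre in the frame of ledge below -0.12 m and y of spare_bearer_centre in the frame of ledge between -0.195 and 0.195 m).
At the end, for the whole second after the job is handed in: the matching block lies flat on the board, its centre within 20 mm of the outline's centre and its length within 11 degrees of the outline's; the other two blocks and the laid bearer are within 20 mm of where they were (horizontal distance between spare_bearer_centre and outline below 0.02 m and angle between the y axis of spare_bearer_centre and the x axis of outline, either way round below 0.2 rad and z of spare_bearer_centre in the frame of outline between 0.011 and 0.021 m and angle between spare_bearer_centre's own z axis and vertical below 0.1 rad and distance of each of flat_block_centre, high_block_centre, laid_bearer_centre from where it was at the start of the episode below 0.02 m); the robot touches nothing.
It fails at once if another block or the laid bearer is moved by more than 30 mm (distance of any of flat_block_centre, high_block_centre, laid_bearer_centre from where it was at the start of the episode above 0.03 m).
It also fails if it takes over 42 s, if anything falls off the work surface, if the arm or the gripper's body presses on something with over 40 N, if the wrist force passes 120 N, or if a joint passes its speed limit or range.

### The arm

A 7-joint arm with a two-finger parallel gripper is mounted at the origin on the work surface; the furniture and walls round the work are solid. World frame = base frame: x ahead of the robot, y to its left, z up, the work surface at z = 0. Lengths are in m, angles in rad, forces in N, time in s.
With the tool pointing down it reaches from about 0.425 to 0.925 m from the base axis. Payload 6.8 kg.
Tool frame: the origin (TCP) lies at the centre of the arm's flange, where the gripper is bolted on; the fingertips stand 173 mm ahead of it and the grasp point (between the pads) lies 155 mm ahead of it; z points along the fingers, y is the direction in which the jaws open and shut (so a half turn about z gives the same grasp; the last joint's range is limited). The gripper opens to 85 mm and grips with 20 to 120 N. Pads are 22 mm wide; open, the fingers measure 114 mm over their backs; the gripper's body (76 mm by 85 mm) begins 54 mm behind the grasp point. The pads swing forward as they close: fully open they stand 13 mm farther back than shut.
Start: joints at [-1.325, 0.477, 0.022, 1.555, -0.011, 1.109, -0.083], TCP at [0.234, 0.633, 0.405] pointing down, gripper open.
Joint ranges: [-2.96, 2.96], [-0.34, 2.1], [-1.41, 1.46], [0.24, 2.44], [-1.37, 4.51], [0.17, 1.92], [-2.96, 2.96]. Speed limits (rad/s): [2.39, 2.39, 3.14, 3.14, 3.14, 3.14, 3.14].

### API

Orientations are given as a rotation vector (axis times angle).
In Python, from bench import readout, grab_frame, camera_model, r gives the robot as it stands.
- The arm moves only by the tool apply_moves, never from a script. Its argument "deltas" is a list of rows, each an object with "xyz": the shift along the world's x, y, z in m, a list of three; "turn": the turn about the world's z in rad. In form: [{"xyz": [dx, dy, dz], "turn": turn}, ...]. A call has 1 to 12 rows; each row shifts and turns the commanded pose from where the row before left it; what a row does not reach is not made up. A row lasts 1/12 s, in which the tool goes at most 41.7 mm and 7.16 degrees, less where a joint would pass 70% of its speed; a pose out of reach is approached as far as the arm can. A call with a gripper value outside its range is refused whole. "claw" is the gripper's target within -1 to 1 (shut at 1, half-way at 0, fully open at -1), set as the call begins (left out, the last holds). The fingers move at their own pace and stop on an object; "squeeze" is the grip in N (left out, the last holds). Time passes only in rows, so rows that do not move let the fingers close. It gives the time, the measured TCP pose, the force and the opening at its end, in the units of the state.
- readout.get_obs(): the state, without advancing time (a new reading comes with each control period).
- grab_frame(name): name is "scene" or "top" or "wrist"; returns the picture (400x640x3 uint8, red, green, blue); there is no depth.
- camera_model(name): a dict with "intrinsics" (3x3 intrinsics, pixels), "k1" (the pictures are not rectified: a ray, as slopes to the right and down, at radius r is drawn at 1 + k1 r^2 times it, then the intrinsics apply), "R" (3x3) and "t" (3): a world point X has camera coordinates R X + t. Camera axes: x right, y down, z forward; pixel columns grow to the right and rows downward; lengths in m; the calibration is good to about 2 mm. A picture is of the moment at which its call begins: read the wrist's pose just before it. camera_model takes no time and is no camera call; for the wrist camera it gives the pose at the moment of the call.
- r.hand_in(): hands the job in, once; it reports no verdict.
The state is a dict: "clock": time; "joints": joint angles; "qvel": joint speeds; "tau": joint torques, N m; "tcp_pos": TCP position; "orientation": TCP orientation; "contact_force": force on the tool from outside, world axes, zero at the start; "moment": the same for the moment, N m; "grip_width": finger opening in m.
Only numpy, scipy, OpenCV 4.12 (cv2) and the standard library are available. Lean on these libraries where they do the work, as an engineer would, in place of code of your own. Each camera call takes 0.05 s, during which the arm holds its last target.

## Working session

There is one attempt and no reset: what is moved stays moved. The work goes in short steps, Python scripts to look and compute and a tool call to move; the robot and the scene stay as the last step left them, time stands still between calls to the robot, and variables do not carry over. Pictures are saved under pics/ and viewed, and the job is handed in when it is done.

Besides the shell and the picture viewer there is one more tool, called after ">>>" by a JSON object that holds its "fn" and its "kwargs". apply_moves: Moves the arm, as the interface text tells. Its arguments: {"type":"object","properties":{"deltas":{"type":"array"},"claw":{"type":"number"},"squeeze":{"type":"number"}},"required":["deltas"]}

```bash
mkdir -p pics; python3 - <<'E'
from bench import readout, grab_frame, camera_model, r
import cv2,numpy as np
for n in ["scene","top"]:
    cv2.imwrite(f"pics/{n}0.png",grab_frame(n)[:,:,::-1])
    m=camera_model(n);print(n,m)
o=readout.get_obs();print(o["clock"],o["tcp_pos"],o["orientation"],o["grip_width"])
E
```

```text
scene {'intrinsics': array([[471.33460881,   0.        , 314.59770099],
       [  0.        , 471.33460881, 200.70434502],
       [  0.        ,   0.        ,   1.        ]]), 'k1': -0.058691336678143705, 'R': array([[ 0.59792198, -0.80137705, -0.01685622],
       [-0.57467555, -0.41392616, -0.70598381],
       [ 0.55878199,  0.4318101 , -0.70802735]]), 't': array([-0.25580952,  0.42043857,  1.17544874])}
top {'intrinsics': array([[371.2264694 ,   0.        , 320.72769937],
       [  0.        , 371.2264694 , 197.82239692],
       [  0.        ,   0.        ,   1.        ]]), 'k1': -0.07769894013695183, 'R': array([[-0.02808075, -0.99951286, -0.01362063],
       [-0.99679455,  0.02902037, -0.07455499],
       [ 0.07491394,  0.01148341, -0.99712388]]), 't': array([0.12130265, 0.58013059, 0.98013765])}
0.1 [0.23375118 0.6329743  0.40383149] [-5.52747083e-01 -3.09236802e+00  2.57712791e-03] 0.0857023862291689
```

View pics/scene0.png

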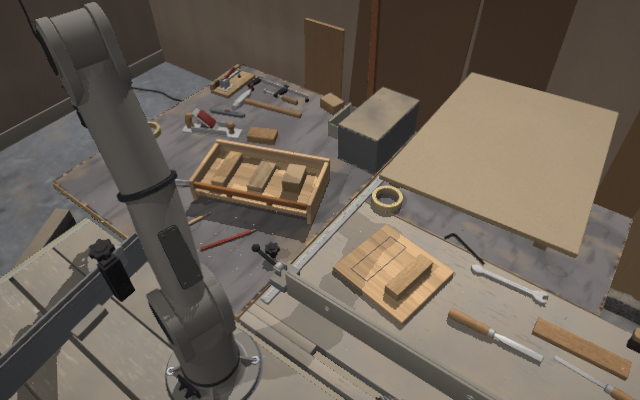

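View pics/top0.png

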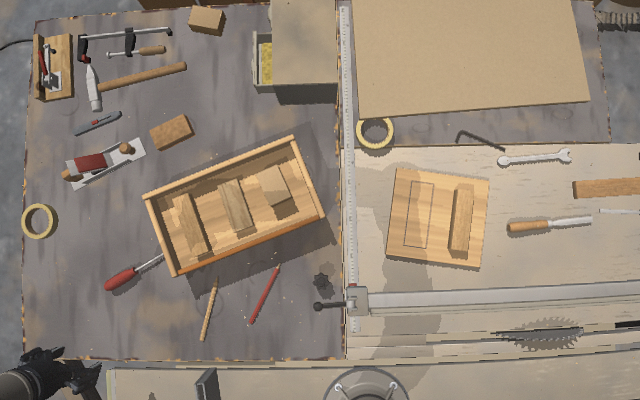

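The ledge is at about (235,205) in the top picture, with three blocks at (190,225), (236,205) and (283,188). The outline is at (420,215) and the laid bearer at (463,220). I'll enlarge both areas.

```bash
python3 - <<'E'
import cv2
a=cv2.imread("pics/top0.png"); 
cv2.imwrite("pics/z1.png",cv2.resize(a[125:285,135:335],None,fx=4,fy=3.75,interpolation=cv2.INTER_CUBIC) if 0 else cv2.resize(a[130:280,135:335],None,fx=4,fy=4,interpolation=cv2.INTER_CUBIC))
cv2.imwrite("pics/z2.png",cv2.resize(a[155:280,380:500],None,fx=4,fy=4,interpolation=cv2.INTER_CUBIC))
a=cv2.imread("pics/scene0.png"); 
cv2.imwrite("pics/z3.png",cv2.resize(a[130:230,180:340],None,fx=5,fy=5,interpolation=cv2.INTER_CUBIC))
E
```

```text
(no output)
```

View pics/z1.png

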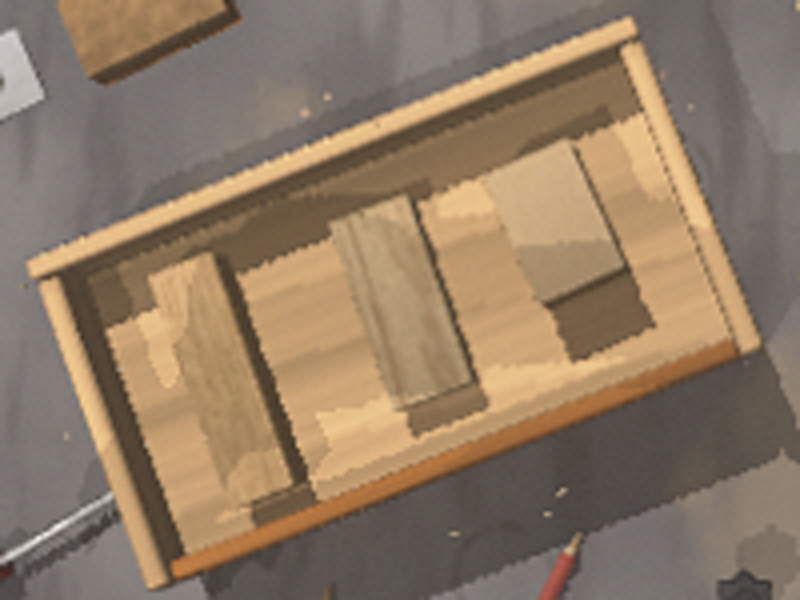

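View pics/z2.png

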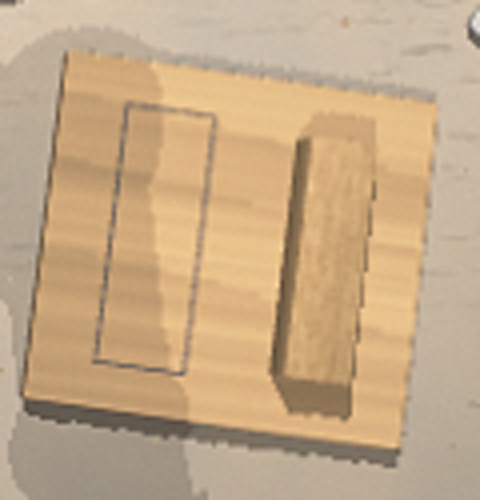

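View pics/z3.png

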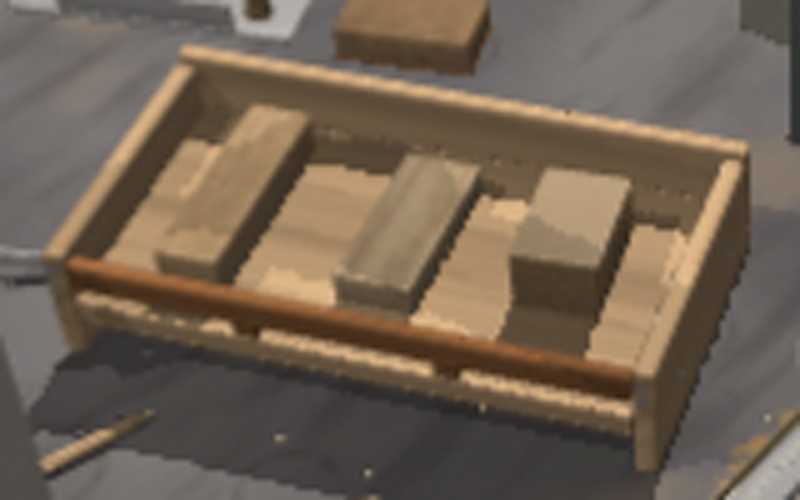

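```bash
cat > h.py <<'E'
import numpy as np,cv2
from bench import camera_model
def unp(m,uv):
    K=m["intrinsics"];uv=np.atleast_2d(uv).astype(float)
    d=np.array([m["k1"],0,0,0,0]); p=cv2.undistortPoints(uv[:,None],K,d)[:,0]
    D=np.c_[p,np.ones(len(p))]@m["R"]; C=-m["R"].T@m["t"]
    return C,D
def plane(m,uv,z):
    C,D=unp(m,uv); return C+D*((z-C[2])/D[:,2])[:,None]
def tri(m1,u1,m2,u2):
    P=[]
    for a,b in zip(u1,u2):
        A=np.zeros((3,3));B=np.zeros(3)
        for m,u in((m1,a),(m2,b)):
            C,D=unp(m,u);d=D[0]/np.linalg.norm(D[0]);Q=np.eye(3)-np.outer(d,d);A+=Q;B+=Q@C
        P.append(np.linalg.solve(A,B))
    return np.array(P)
def z1(p):return (np.array(p)+.5)/4-.5+[135,130]
def z2(p):return (np.array(p)+.5)/4-.5+[380,155]
def z3(p):return (np.array(p)+.5)/5-.5+[180,130]
E
python3 - <<'E'
import cv2
from h import *
np.set_printoptions(precision=4,suppress=True)
T=camera_model("top");S=camera_model("scene")
b=z1([(152,275),(213,255),(303,485),(240,508)])
for z in (.082,):
    P=plane(T,b,z);print("spare",P,P.mean(0),[np.linalg.norm(P[i]-P[(i+1)%4]) for i in range(4)])
print(tri(T,b[[0,1,3]],S,z3([(250,105),(312,120),(160,252)])))
L=z1([(30,265),(632,22),(758,345),(158,585)])
P=plane(T,L,.09);print("ledge",P,P.mean(0),[np.linalg.norm(P[i]-P[(i+1)%4]) for i in range(4)])
print(tri(T,L,S,z3([(183,48),(747,145),(650,378),(48,258)])))
O=z2([(128,104),(215,117),(184,374),(95,361)])
P=plane(T,O,.018);print("outl",P,P.mean(0),[np.linalg.norm(P[i]-P[(i+1)%4]) for i in range(4)])
Bt=z2([(303,136),(376,146),(352,384),(280,378)])
P=plane(T,Bt,.05);print("laid",P,P.mean(0),[np.linalg.norm(P[i]-P[(i+1)%4]) for i in range(4)])
a=cv2.imread("pics/scene0.png"); 
cv2.imwrite("pics/z4.png",cv2.resize(a[215:330,320:470],None,fx=5,fy=5,interpolation=cv2.INTER_CUBIC))
E
```

```text
spare [[0.5886 0.487  0.082 ]
 [0.6004 0.4465 0.082 ]
 [0.4517 0.3885 0.082 ]
 [0.4379 0.4297 0.082 ]] [0.5197 0.4379 0.082 ] [np.float64(0.042196077886619665), np.float64(0.1595451534765573), np.float64(0.043379312803001314), np.float64(0.16120345359479726)]
[[0.5877 0.4894 0.0801]
 [0.6014 0.4469 0.0781]
 [0.4381 0.4289 0.0839]]
ledge [[0.5968 0.5652 0.09  ]
 [0.7413 0.1713 0.09  ]
 [0.5326 0.0966 0.09  ]
 [0.3909 0.4807 0.09  ]] [0.5654 0.3285 0.09  ] [np.float64(0.4196101151129789), np.float64(0.22161256952963151), np.float64(0.40934522042047355), np.float64(0.2225426207610015)]
[[0.5964 0.5646 0.0919]
 [0.7403 0.1707 0.0948]
 [0.533  0.0964 0.0855]
 [0.39   0.4832 0.0853]]
outl [[ 0.6235 -0.1444  0.018 ]
 [ 0.6129 -0.2037  0.018 ]
 [ 0.4395 -0.1742  0.018 ]
 [ 0.4502 -0.1142  0.018 ]] [ 0.5315 -0.1591  0.018 ] [np.float64(0.06029263506802532), np.float64(0.1758858841190538), np.float64(0.06091019660593486), np.float64(0.17589002338565496)]
laid [[ 0.5953 -0.2525  0.05  ]
 [ 0.5873 -0.3014  0.05  ]
 [ 0.4313 -0.2767  0.05  ]
 [ 0.4369 -0.229   0.05  ]] [ 0.5127 -0.2649  0.05  ] [np.float64(0.04952260084266389), np.float64(0.15789890583844263), np.float64(0.048079789527120276), np.float64(0.16011274823382576)]
```

View pics/z4.png

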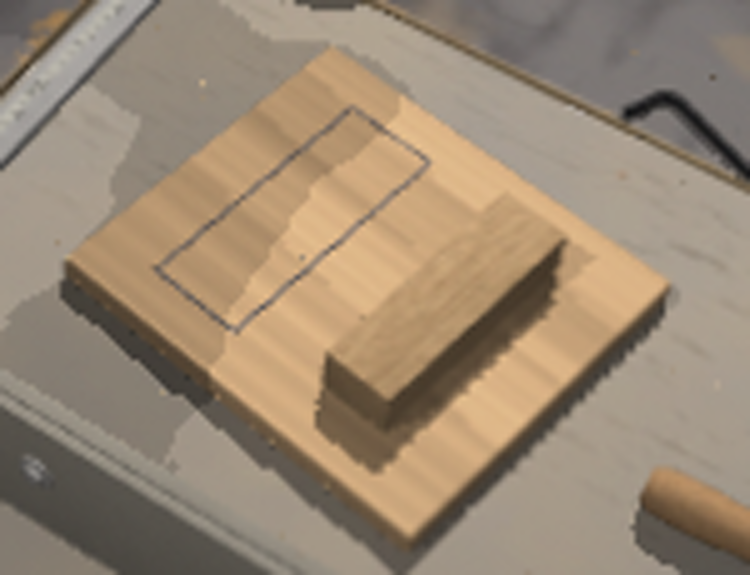

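The leftmost block measures 160 x 43 mm, so it is the match. Its centre is at about (0.520, 0.438) with yaw 0.368. The outline's centre is at (0.5315, -0.159) with yaw -0.170. The triangulated heights agree with the drawing. I'll move above the block and turn the jaws across it.

>>> {"fn": "apply_moves", "kwargs": {"deltas": [{"xyz":[0.024,-0.016,-0.009],"turn":0.06},{"xyz":[0.024,-0.016,-0.009],"turn":0.06},{"xyz":[0.024,-0.016,-0.009],"turn":0.06},{"xyz":[0.024,-0.016,-0.009],"turn":0.06},{"xyz":[0.024,-0.016,-0.009],"turn":0.06},{"xyz":[0.024,-0.016,-0.009],"turn":0.06},{"xyz":[0.024,-0.016,-0.009],"turn":0.06},{"xyz":[0.024,-0.016,-0.009],"turn":0.06},{"xyz":[0.024,-0.016,-0.009],"turn":0.06},{"xyz":[0.024,-0.016,-0.009],"turn":0.06},{"xyz":[0.024,-0.016,-0.009],"turn":0.06},{"xyz":[0.022,-0.019,-0.005],"turn":0.0626}], "claw": -1, "squeeze": 50}}

```text
clock: 1.1
tcp_pos: [0.5207, 0.4373, 0.299]
orientation: [0.581, -3.086, 0.001]
contact_force: [0.4, 1.0, -0.8]
grip_width: 0.0856
```

>>> {"fn": "apply_moves", "kwargs": {"deltas": [{"xyz":[0,0,0],"turn":0},{"xyz":[0,0,0],"turn":0},{"xyz":[0,0,0],"turn":0}]}}

```text
clock: 1.35
tcp_pos: [0.5195, 0.4384, 0.3003]
orientation: [0.575, -3.088, -0.0]
contact_force: [-0.5, 0.7, 0.3]
grip_width: 0.0857
```

```bash
cat > st.py <<'E'
from bench import readout
from scipy.spatial.transform import Rotation as R
import numpy as np
o=readout.get_obs();y=R.from_rotvec(o["orientation"]).as_matrix()
print(o["clock"],np.round(o["tcp_pos"],4),"yaw_y deg",np.degrees(np.arctan2(y[1,1],y[0,1])).round(2),"z",y[:,2].round(3),"F",np.round(o["contact_force"],1),"w",round(o["grip_width"],4),"q",np.round(o["joints"],2))
E
python3 st.py; python3 - <<'E'
from bench import *
from h import *
m=camera_model("wrist");cv2.imwrite("pics/w1.png",grab_frame("wrist")[:,:,::-1])
np.savez("w1.npz",**m); print({k:np.round(v,3) for k,v in m.items()})
E
```

```text
1.35 [0.5195 0.4384 0.3003] yaw_y deg 111.09 z [-0.001  0.    -1.   ] F [-0.5  0.7  0.3] w 0.0857 q [-0.73  0.59 -0.08  1.63  0.06  0.93  1.1 ]
{'intrinsics': array([[284.799,   0.   , 318.339],
       [  0.   , 284.799, 197.166],
       [  0.   ,   0.   ,   1.   ]]), 'k1': np.float64(-0.037), 'R': array([[-0.358,  0.934,  0.001],
       [ 0.889,  0.341,  0.305],
       [ 0.284,  0.11 , -0.952]]), 't': array([-0.223, -0.62 ,  0.084])}
```

View pics/w1.png

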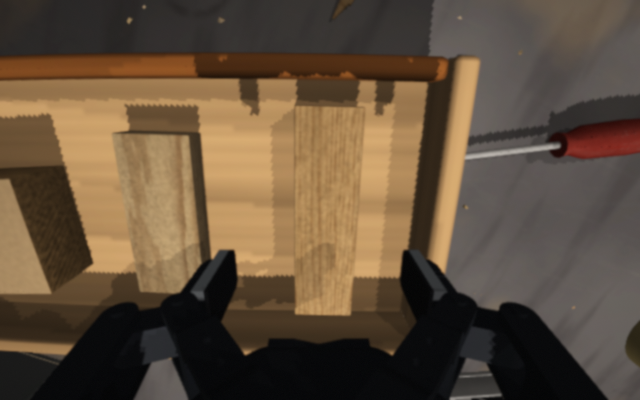

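The wrist view shows the matching block between the jaws, with top corners at about (296,106), (364,106), (351,316) and (296,314).

```bash
python3 - <<'E'
from h import *
m=dict(np.load("w1.npz"))
P=plane(m,[(295.5,105.5),(364.5,106),(351,316),(295,314)],.082);print(P.round(4),P.mean(0).round(4),[np.linalg.norm(P[i]-P[(i+1)%4]).round(4) for i in range(4)])
d=(P[2]+P[3]-P[0]-P[1]);print(np.degrees(np.arctan2(d[1],d[0])))
P=plane(m,[(448,58),(478,58)],.09);print(P)
E
```

```text
[[0.4521 0.3968 0.082 ]
 [0.4368 0.4375 0.082 ]
 [0.5879 0.4925 0.082 ]
 [0.6021 0.4498 0.082 ]] [0.5197 0.4442 0.082 ] [np.float64(0.0435), np.float64(0.1608), np.float64(0.0451), np.float64(0.159)]
19.72405086967651
[[0.39483122 0.47097438 0.09      ]
 [0.38815478 0.48747243 0.09      ]]
```

The two views agree to 6 mm across the block, and the open jaws allow 20 mm each side. I'll shift by half the difference and go down to a TCP height of 0.226.

>>> {"fn": "apply_moves", "kwargs": {"deltas": [{"xyz":[-0.001,0.003,-0.012],"turn":-0.01},{"xyz":[0,0,-0.015],"turn":0},{"xyz":[0,0,-0.015],"turn":0},{"xyz":[0,0,-0.013],"turn":0},{"xyz":[0,0,-0.01],"turn":0},{"xyz":[0,0,-0.006],"turn":0},{"xyz":[0,0,-0.003],"turn":0},{"xyz":[0,0,0],"turn":0},{"xyz":[0,0,0],"turn":0}]}}

```text
clock: 2.15
tcp_pos: [0.519, 0.4414, 0.2271]
orientation: [-0.56, 3.091, 0.001]
contact_force: [-0.2, 0.3, 0.2]
grip_width: 0.0854
```

>>> {"fn": "apply_moves", "kwargs": {"deltas": [{"xyz":[0,0,0],"turn":0},{"xyz":[0,0,0],"turn":0},{"xyz":[0,0,0],"turn":0},{"xyz":[0,0,0],"turn":0},{"xyz":[0,0,0],"turn":0},{"xyz":[0,0,0],"turn":0},{"xyz":[0,0,0],"turn":0},{"xyz":[0,0,0],"turn":0},{"xyz":[0,0,0],"turn":0},{"xyz":[0,0,0],"turn":0}], "claw": 1, "squeeze": 50}}

```text
clock: 2.98
tcp_pos: [0.5192, 0.4415, 0.2276]
orientation: [-0.56, 3.09, 0.001]
contact_force: [-0.5, 0.8, 5.2]
grip_width: 0.0439
```

```bash
python3 st.py; python3 - <<'E'
from bench import *
from h import *
m=camera_model("wrist");cv2.imwrite("pics/w2.png",grab_frame("wrist")[:,:,::-1]);np.savez("w2.npz",**m)
E
```

```text
2.9833 [0.5192 0.4415 0.2276] yaw_y deg 110.55 z [ 0.001  0.001 -1.   ] F [-0.5  0.8  5.2] w 0.0439 q [-0.74  0.68 -0.08  1.66  0.07  0.81  1.08]
```

View pics/w2.png

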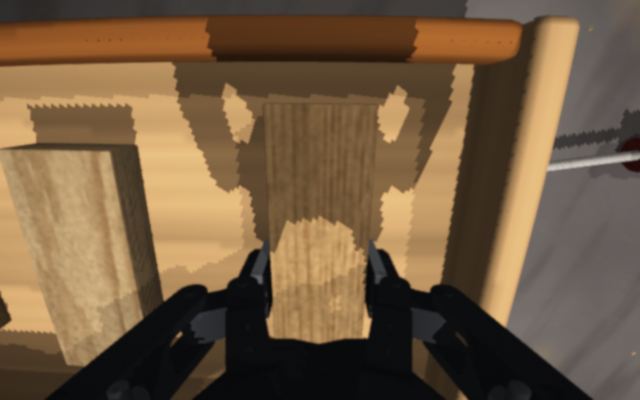

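The block's front end shows at (265–378, 103) with the pads closed on its sides, opening 44 mm. I'll lift straight up.

>>> {"fn": "apply_moves", "kwargs": {"deltas": [{"xyz":[0,0,0.004],"turn":0},{"xyz":[0,0,0.008],"turn":0},{"xyz":[0,0,0.01],"turn":0},{"xyz":[0,0,0.011],"turn":0},{"xyz":[0,0,0.011],"turn":0},{"xyz":[0,0,0.011],"turn":0},{"xyz":[0,0,0.011],"turn":0},{"xyz":[0,0,0.011],"turn":0},{"xyz":[0,0,0.01],"turn":0},{"xyz":[0,0,0.008],"turn":0},{"xyz":[0,0,0.005],"turn":0},{"xyz":[0,0,0],"turn":0}]}}

```text
clock: 4.03
tcp_pos: [0.5191, 0.4415, 0.3282]
orientation: [-0.56, 3.09, 0.002]
contact_force: [-0.0, 0.2, -1.6]
grip_width: 0.0439
```

```bash
python3 st.py; python3 - <<'E'
from bench import *
from h import *
m=camera_model("wrist");cv2.imwrite("pics/w3.png",grab_frame("wrist")[:,:,::-1]);np.savez("w3.npz",**m)
E
```

```text
4.0333 [0.5191 0.4415 0.3282] yaw_y deg 110.55 z [ 0.001  0.001 -1.   ] F [-0.   0.2 -1.6] w 0.0439 q [-0.74  0.56 -0.08  1.6   0.05  0.98  1.09]
```

View pics/w3.png

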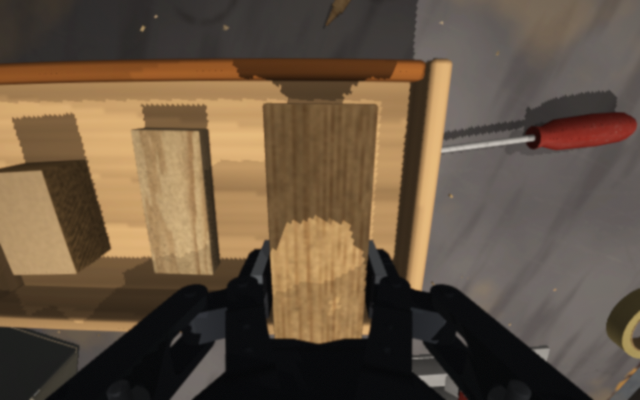

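The block is held (weight 1.6 N) and has not slipped in the view. Now I'll draw it forward 0.2 m along the ledge's -x.

>>> {"fn": "apply_moves", "kwargs": {"deltas": [{"xyz":[-0.008,-0.003,0],"turn":0},{"xyz":[-0.016,-0.006,0],"turn":0},{"xyz":[-0.018,-0.0065,0],"turn":0},{"xyz":[-0.018,-0.0065,0],"turn":0},{"xyz":[-0.018,-0.0065,0],"turn":0},{"xyz":[-0.018,-0.0065,0],"turn":0},{"xyz":[-0.018,-0.0065,0],"turn":0},{"xyz":[-0.018,-0.0065,0],"turn":0},{"xyz":[-0.018,-0.0065,0],"turn":0},{"xyz":[-0.018,-0.0065,0],"turn":0},{"xyz":[-0.014,-0.005,0],"turn":0},{"xyz":[-0.006,-0.002,0],"turn":0}]}}

```text
clock: 5.08
tcp_pos: [0.3283, 0.372, 0.3259]
orientation: [0.563, -3.088, 0.003]
contact_force: [0.2, -0.2, -0.8]
grip_width: 0.0442
```

```bash
python3 st.py; python3 - <<'E'
from h import *
m=dict(np.load("w3.npz"))
P=plane(m,[(264,103.5),(378,103)],.1825);print(P, np.linalg.norm(P[0]-P[1]))
f=P.mean(0)[:2];a=np.radians(20.55);u=np.array([np.cos(a),np.sin(a)]);print("tcp to front",(f-[.5191,.4415])@u,(f-[.5191,.4415])@[-u[1],u[0]])
E
```

```text
5.0833 [0.3283 0.372  0.3259] yaw_y deg 110.65 z [-0.002 -0.002 -1.   ] F [ 0.2 -0.2 -0.8] w 0.0442 q [-0.86  0.29 -0.13  2.04  0.05  0.81  0.91]
[[0.45346597 0.39438703 0.1825    ]
 [0.43795506 0.43539319 0.1825    ]] 0.04384168348515509
tcp to front -0.07806015947072555 0.0008449165352894413
```

>>> {"fn": "apply_moves", "kwargs": {"deltas": [{"xyz":[0.005,-0.01,0],"turn":-0.02},{"xyz":[0.008,-0.018,0],"turn":-0.02},{"xyz":[0.011,-0.022,0],"turn":-0.02},{"xyz":[0.011,-0.022,0],"turn":-0.02},{"xyz":[0.011,-0.022,0],"turn":-0.02},{"xyz":[0.011,-0.022,0],"turn":-0.02},{"xyz":[0.011,-0.022,0],"turn":-0.02},{"xyz":[0.011,-0.022,0],"turn":-0.02},{"xyz":[0.011,-0.023,0],"turn":-0.02},{"xyz":[0.011,-0.023,0],"turn":-0.02},{"xyz":[0.011,-0.023,0],"turn":-0.02},{"xyz":[0.01,-0.023,0],"turn":-0.02}]}}

```text
clock: 6.08
tcp_pos: [0.4539, 0.119, 0.3267]
orientation: [-0.182, 3.136, -0.001]
contact_force: [0.8, 0.4, -2.2]
grip_width: 0.0444
```

>>> {"fn": "apply_moves", "kwargs": {"deltas": [{"xyz":[0.008,-0.025,0],"turn":-0.025},{"xyz":[0.008,-0.026,0],"turn":-0.025},{"xyz":[0.008,-0.026,0],"turn":-0.025},{"xyz":[0.008,-0.026,0],"turn":-0.025},{"xyz":[0.008,-0.026,0],"turn":-0.025},{"xyz":[0.007,-0.026,0],"turn":-0.025},{"xyz":[0.007,-0.026,0],"turn":-0.025},{"xyz":[0.007,-0.026,0],"turn":-0.025},{"xyz":[0.007,-0.026,0],"turn":-0.025},{"xyz":[0.006,-0.024,0],"turn":-0.025},{"xyz":[0.004,-0.015,0],"turn":-0.025},{"xyz":[0.002,-0.007,0],"turn":-0.016}]}}

```text
clock: 7.08
tcp_pos: [0.5329, -0.1611, 0.3266]
orientation: [0.28, 3.129, -0.002]
contact_force: [-1.1, 0.3, -2.4]
grip_width: 0.0443
```

>>> {"fn": "apply_moves", "kwargs": {"deltas": [{"xyz":[0,0,0],"turn":0},{"xyz":[0,0,0],"turn":0},{"xyz":[0,0,0],"turn":0}]}}

```text
clock: 7.33
tcp_pos: [0.5328, -0.1562, 0.3265]
orientation: [-0.266, -3.13, -0.002]
contact_force: [0.6, 0.1, -2.2]
grip_width: 0.0446
```

```bash
python3 st.py; python3 - <<'E'
from bench import *
from h import *
m=camera_model("wrist");cv2.imwrite("pics/w4.png",grab_frame("wrist")[:,:,::-1]);np.savez("w4.npz",**m)
E
```

```text
7.3333 [ 0.5328 -0.1562  0.3265] yaw_y deg 80.27 z [-0.001  0.001 -1.   ] F [ 0.6  0.1 -2.2] w 0.0446 q [-0.02  0.38  0.24  1.93 -0.12  0.85  1.69]
```

View pics/w4.png

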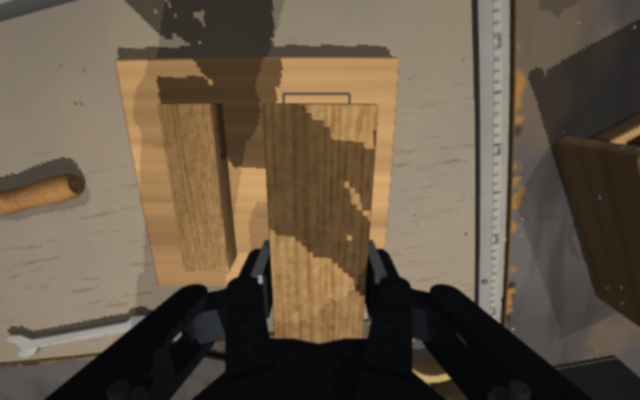

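The near end of the outline shows at (284–350, 93), with the held block's front edge at (264–378, 103).

```bash
python3 - <<'E'
from h import *
m=dict(np.load("w4.npz"))
P=plane(m,[(283.5,94),(350,94)],.018);f=P.mean(0)[:2];a=np.radians(-9.76);u=np.array([np.cos(a),np.sin(a)])
print(P,np.linalg.norm(P[0]-P[1]),"outline centre",f+.088*u, "yaw",np.degrees(np.arctan2(*(P[1]-P[0])[1::-1])))
Q=plane(m,[(264,103.5),(378,103)],.1810);g=Q.mean(0)[:2];a2=np.radians(80.27-90);u2=np.array([np.cos(a2),np.sin(a2)])
print("block centre",g+.08*u2)
E
```

```text
[[ 0.440448   -0.1721775   0.018     ]
 [ 0.45090617 -0.11176721  0.018     ]] 0.06130886385856956 outline centre [ 0.53240342 -0.15689025] yaw 80.17836270607037
block centre [ 0.53454983 -0.15494388]
```

Block and outline line up to 3 mm. I'll make that shift and lower.

>>> {"fn": "apply_moves", "kwargs": {"deltas": [{"xyz":[-0.002,-0.002,-0.008],"turn":0},{"xyz":[-0.001,-0.001,-0.014],"turn":0},{"xyz":[0,0,-0.016],"turn":0},{"xyz":[0,0,-0.016],"turn":0},{"xyz":[0,0,-0.016],"turn":0},{"xyz":[0,0,-0.016],"turn":0},{"xyz":[0,0,-0.014],"turn":0},{"xyz":[0,0,-0.012],"turn":0},{"xyz":[0,0,-0.008],"turn":0},{"xyz":[0,0,-0.005],"turn":0},{"xyz":[0,0,-0.002],"turn":0},{"xyz":[0,0,0],"turn":0}]}}

```text
clock: 8.38
tcp_pos: [0.5299, -0.1607, 0.1996]
orientation: [-0.27, -3.13, -0.0]
contact_force: [-0.1, -0.4, -1.5]
grip_width: 0.0442
```

>>> {"fn": "apply_moves", "kwargs": {"deltas": [{"xyz":[0,0,-0.001],"turn":0},{"xyz":[0,0,-0.001],"turn":0},{"xyz":[0,0,0],"turn":0},{"xyz":[0,0,0],"turn":0}]}}

```text
clock: 8.72
tcp_pos: [0.53, -0.1609, 0.1981]
orientation: [0.27, 3.129, -0.0]
contact_force: [0.4, 0.3, -1.9]
grip_width: 0.0443
```

```bash
python3 st.py
```

```text
8.7167 [ 0.53   -0.1609  0.1981] yaw_y deg 80.13 z [ 0.001 -0.    -1.   ] F [ 0.4  0.3 -1.9] w 0.0443 q [ 0.04  0.57  0.19  2.   -0.18  0.58  1.75]
```

>>> {"fn": "apply_moves", "kwargs": {"deltas": [{"xyz":[0,0.001,-0.0007],"turn":0},{"xyz":[0,0.001,-0.0007],"turn":0},{"xyz":[0,0,-0.0007],"turn":0},{"xyz":[0,0,0],"turn":0},{"xyz":[0,0,0],"turn":0}]}}

```text
clock: 9.13
tcp_pos: [0.5299, -0.1588, 0.1956]
orientation: [0.27, 3.13, 0.0]
contact_force: [-0.3, 0.0, -1.7]
grip_width: 0.0442
```

```bash
python3 st.py
```

```text
9.1333 [ 0.5299 -0.1588  0.1956] yaw_y deg 80.14 z [ 0.  0. -1.] F [-0.3  0.  -1.7] w 0.0442 q [ 0.03  0.57  0.19  2.01 -0.19  0.58  1.74]
```

>>> {"fn": "apply_moves", "kwargs": {"deltas": [{"xyz":[0,0,-0.0007],"turn":0},{"xyz":[0,0,-0.0007],"turn":0},{"xyz":[0,0,0],"turn":0},{"xyz":[0,0,0],"turn":0}]}}

```text
clock: 9.47
tcp_pos: [0.5299, -0.1588, 0.1955]
orientation: [0.27, 3.13, 0.001]
contact_force: [-4.5, 2.6, 13.4]
grip_width: 0.0439
```

```bash
python3 st.py
```

```text
9.4667 [ 0.5299 -0.1588  0.1955] yaw_y deg 80.13 z [ 0.     0.001 -1.   ] F [-4.5  2.6 13.4] w 0.0439 q [ 0.03  0.57  0.19  2.01 -0.19  0.58  1.75]
```

Contact: 13 N upward at the expected height. I'll open the jaws, but to about 75 mm only, then retreat straight up.

>>> {"fn": "apply_moves", "kwargs": {"deltas": [{"xyz":[0,0,0.001],"turn":0},{"xyz":[0,0,0],"turn":0},{"xyz":[0,0,0],"turn":0},{"xyz":[0,0,0],"turn":0},{"xyz":[0,0,0],"turn":0},{"xyz":[0,0,0],"turn":0},{"xyz":[0,0,0],"turn":0},{"xyz":[0,0,0],"turn":0}], "claw": -0.75}}

```text
clock: 10.13
tcp_pos: [0.5299, -0.1588, 0.1951]
orientation: [-0.27, -3.13, -0.0]
contact_force: [-0.0, -0.6, 0.8]
grip_width: 0.0746
```

>>> {"fn": "apply_moves", "kwargs": {"deltas": [{"xyz":[0,0,0.005],"turn":0},{"xyz":[0,0,0.01],"turn":0},{"xyz":[0,0,0.015],"turn":0},{"xyz":[0,0,0.02],"turn":0},{"xyz":[0,0,0.02],"turn":0},{"xyz":[0,0,0.02],"turn":0},{"xyz":[0,0,0.02],"turn":0},{"xyz":[0,0,0.02],"turn":0},{"xyz":[0,0,0.01],"turn":0},{"xyz":[0,0,0.005],"turn":0},{"xyz":[0,0,0],"turn":0},{"xyz":[0,0,0],"turn":0}]}}

```text
clock: 11.13
tcp_pos: [0.5296, -0.1586, 0.3397]
orientation: [-0.27, -3.129, -0.0]
contact_force: [-0.4, -0.1, 0.3]
grip_width: 0.0749
```

```bash
python3 st.py; python3 - <<'E'
from bench import *
from h import *
m=camera_model("wrist");cv2.imwrite("pics/w5.png",grab_frame("wrist")[:,:,::-1]);np.savez("w5.npz",**m)
cv2.imwrite("pics/s5.png",grab_frame("scene")[:,:,::-1])
E
```

```text
11.1333 [ 0.5296 -0.1586  0.3397] yaw_y deg 80.14 z [-0.001  0.    -1.   ] F [-0.4 -0.1  0.3] w 0.0749 q [-0.02  0.36  0.25  1.93 -0.11  0.87  1.68]
```

View pics/w5.png

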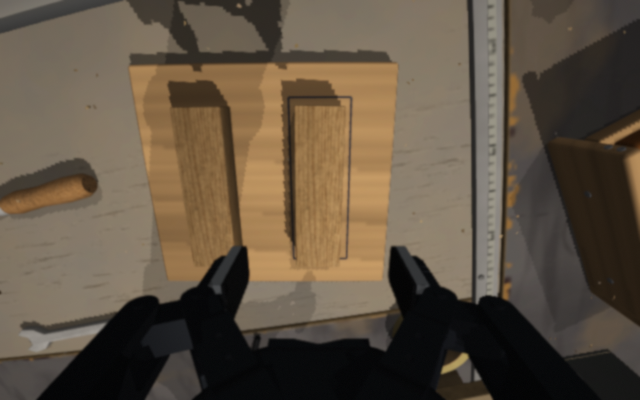

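View pics/s5.png

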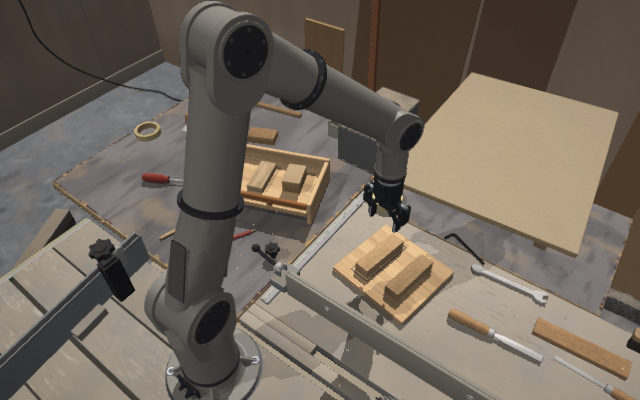

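Both bearers lie parallel on the board. The block's top corners are at about (295,105), (346,106), (339,269) and (297,269), inside the outline. I'll check the numbers.

```bash
python3 - <<'E'
from h import *
m=dict(np.load("w5.npz"))
P=plane(m,[(295,105),(346,106),(339,269),(297,269)],.05)
d=(P[2]+P[3]-P[0]-P[1]);print(P.mean(0),np.degrees(np.arctan2(d[1],d[0])),np.linalg.norm(d)/2,np.linalg.norm(P[0]-P[1]))
P=plane(m,[(289,97),(351.5,97)],.018);print("outline",P.mean(0)[:2]+.088*np.array([.9855,-.1695]))
S=camera_model("scene")
a=cv2.imread("pics/scene0.png").astype(int);b=cv2.imread("pics/s5.png").astype(int)
for n,(y0,y1,x0,x1) in dict(laid=(250,305,380,440),blocks=(158,192,250,310)).items():
    print(n,np.abs(a-b)[y0:y1,x0:x1].mean(), (np.abs(a-b)[y0:y1,x0:x1].max(2)>40).mean())
E
```

```text
[ 0.5328366  -0.15810978  0.05      ] -10.740125019778267 0.16222101129907365 0.04432522587682239
outline [ 0.53199143 -0.15654364]
laid 16.891616161616163 0.07333333333333333
blocks 19.316339869281045 0.23333333333333334
```

```bash
python3 - <<'E'
from bench import r
print(r.hand_in())
E
```

```text
the job is handed in; nothing more can be done
None
```

I picked the leftmost block on the ledge, which measured about 160 x 44 mm and so matches the laid bearer. I lifted it straight up 100 mm, drew it about 0.2 m forward over the rail, laid it in the outline, and handed in at about 11.2 s of the 42 s.

- **Placing:** in the last wrist picture, the block's centre was about 2 mm from the outline's, and its length was within about 1° of it. It lay flat, with the gripper open, clear above it and reading about zero force.
- **Other blocks and laid bearer:** they look unmoved in the pictures, and I felt no contact with them. I did not measure this: my pixel comparison of the before and after scene pictures showed differences of 7% (laid bearer) and 23% (ledge blocks). I put these down to changed shadows and did not follow them up.
- **Disagreement:** the top and wrist cameras differed by 6 mm on where the block lay on the ledge. I aimed halfway between, and the grasp held.

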